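# Roll the vial onto the reading line and start the label reader

## Task

Without gripping or lifting it, roll the stout amber vial that lies on the label reader's metal plate sideways by pushing its top with the fingertips, in several strokes if need be, so that it turns and is not slid, until it rests along the dark line under its middle, and take the finger away. Then press the key on top of the reading head fully down and let it come up again. The slender vial and everything else stay where they are, and the key is not to be pressed before the stout vial lies on the line.

Things in the scene. Friction and masses are not known exactly. Their poses are not given: they have to be found in the camera images.
- vial: the stout vial: amber glass, paper label, black cap, one smooth cylinder 28 mm in diameter, 80 mm long, 30 to 65 g, lying on the plate beside the line, 36 to 60 mm from it, within 5 degrees of parallel. Origin at its centre, 14 mm above the plate's top; x along its axis to the cap; y and z turn as it rolls (z up at the start). A tip pressed lightly on its top and moved sideways rolls it half as far as the tip moves; shoved from behind it skids or jams
- line (a point): point on the dark line, 5 mm wide and 150 mm long, across the reader's plate, at the plate's top (8 mm above the table). x runs along the line, away from the robot, to the reading head; y across the line; z up. The vial belongs with its centre within about 30 mm of this point along the line
- plate: the reader's aluminium plate, fixed to the table, 200 mm along x by 320 mm along y, 8 mm thick. Origin at the centre of its underside, straight below the line's point, axes parallel to the line's. The white reading head on it spans x from 82 to 148 mm and y from -100 to 100 mm; its top is 45 mm above the table
- key_top (a point): the centre of the top of the round grey key, 26 mm in diameter, in a housing on top of the reading head; the key goes straight down
- key (a joint): travel of the key, m: 0 is up, 0.006 fully down; a spring lifts it again, about 4 N presses it fully down; it counts as pressed from 0.004
- slim: the slender vial, same make but 14 mm in diameter and 80 mm long, lying on the plate on the other side of the line from the stout one, 36 to 60 mm from it; to be left alone. Origin at its centre, 7 mm above the plate's top
- weight: brass weight 22 mm in diameter and 33 mm high standing on the plate near a corner on the robot's side; leave alone. Origin under its centre
- jar: white ointment jar 36 mm in diameter and 36 mm high standing on the plate near the other corner on the robot's side; leave alone. Origin under its centre
- bottle_a: amber bottle with black stopper, 69 mm in diameter and 127 mm high, standing to the left of the plate; leave alone. Origin under its centre
- bottle_b: amber bottle with black stopper, 51 mm in diameter and 94 mm high, standing to the right of the plate; leave alone. Origin under its centre
- mortar: white mortar 110 mm in diameter and 60 mm high with its pestle leaning in it (the pestle is part of it, reaching about 115 mm high), to the right of the plate; leave alone. Origin under its centre
- spatula: steel spatula 170 mm long lying to the left of the plate; leave alone. Origin near its middle on the table

How it is judged:
On the way, in this order (a step that is already met when the one before it is completed fails the run):
1. the stout vial has rolled (turned more than 1.7 rad about its axis, not been slid) (angle between vial's own z axis and vertical above 1.7 rad).
2. the stout vial rests along the line, let go (y of vial in the frame of line between -0.006 and 0.006 m and x of vial in the frame of line between -0.045 and 0.03 m and z of vial in the frame of line below 0.018 m and angle between the x axis of vial and the x axis of line, either way round below 0.15 rad and linear speed of vial below 0.01 m/s and angular speed of vial below 0.5 rad/s and contact force between vial and the fingers below 0.05 N), for 0.3 s.
3. the key is pressed down (value of joint key above 0.004 m), for 0.05 s.
At the end, for the whole second after the job is handed in: the stout vial lies still on the plate with its centre within 6 mm of the line's middle, between 45 mm before and 30 mm beyond the site along it, parallel to it within 0.15 rad; the key is up again; no other thing is more than 15 mm from where it was (y of vial in the frame of line between -0.006 and 0.006 m and x of vial in the frame of line between -0.045 and 0.03 m and z of vial in the frame of line below 0.018 m and angle between the x axis of vial and the x axis of line, either way round below 0.15 rad and linear speed of vial below 0.01 m/s and angular speed of vial below 0.5 rad/s and value of joint key below 0.0015 m and distance of each of slim, weight, jar, bottle_a, bottle_b, mortar, spatula from where it was at the start of the episode below 0.015 m); the robot touches nothing.
It fails at once if the stout vial is lifted (more than 6 mm off the plate) or tipped up (z of vial in the frame of line above 0.02 m).
It fails at once if the key is pressed while the stout vial is not on the line (value of joint key above 0.003 m and not (y of vial in the frame of line between -0.006 and 0.006 m and x of vial in the frame of line between -0.045 and 0.03 m and z of vial in the frame of line below 0.018 m and angle between the x axis of vial and the x axis of line, either way round below 0.15 rad)).
It fails at once if another thing is moved by more than 15 mm (distance of any of slim, weight, jar, bottle_a, bottle_b, mortar, spatula from where it was at the start of the episode above 0.015 m).
It also fails if it takes over 54 s, if anything falls off the work surface, if the arm or the gripper's body presses on something with over 40 N, if the wrist force passes 120 N, or if a joint passes its speed limit or range.

## Robot

A 7-joint arm with a two-finger parallel gripper is mounted at the origin on the work surface. World frame = base frame: x ahead of the robot, y to its left, z up, the work surface at z = 0. Lengths are in m, angles in rad, forces in N, time in s.
With the tool pointing down it reaches from about 0.375 to 0.925 m from the base axis. Payload 3.1 kg.
Tool frame: the origin (TCP) lies midway between the tips of the shut fingers; the grasp point (between the pads) lies 19 mm behind it; y points along the fingers, x is the direction in which the jaws open and shut, and the axes are right-handed (so a half turn about y gives the same grasp; the last joint's range is limited). The gripper opens to 85 mm and grips with 20 to 120 N. Pads are 22 mm wide; open, the fingers measure 114 mm over their backs; the gripper's body (76 mm by 85 mm) begins 54 mm behind the grasp point. The pads swing forward as they close: fully open they stand 13 mm farther back than shut.
Start: joints at [1.135, 0.383, 0.044, 1.598, -0.018, 1.161, -0.05], TCP at [0.215, -0.613, 0.231] pointing down, gripper open.
Joint ranges: [-2.61, 2.61], [-0.41, 2.15], [-1.48, 1.57], [0, 2.5], [-1.57, 4.71], [0.05, 1.97], [-2.85, 2.85]. Speed limits (rad/s): [2.79, 2.79, 3.14, 3.14, 3.14, 3.14, 3.14].

## Interface

Orientations are given as a unit quaternion [x, y, z, w].
In Python, from plant import arm gives the robot as it stands.
- The arm moves only by the tool step_arm, never from a script. Its argument "steps" is a list of rows, each an object of numbers: "jaw": the gripper's target within -1 to 1 (shut at 1, half-way at 0, fully open at -1); "x", "y", "z": the shift along the world's x, y, z in m; "rx", "ry", "rz": the turn, a rotation vector about the world's x, y, z in rad. In form: [{"jaw": .., "x": .., "y": .., "z": .., "rx": .., "ry": .., "rz": ..}, ...]. A call has 1 to 10 rows; each row shifts and turns the commanded pose from where the row before left it; what a row does not reach is not made up. A row lasts 1/8 s, in which the tool goes at most 62.5 mm and 10.7 degrees, less where a joint would pass 70% of its speed; a pose out of reach is approached as far as the arm can. A call with a gripper value outside its range is refused whole. The fingers move at their own pace and stop on an object; the grip force is fixed at half the most. Time passes only in rows, so rows that do not move let the fingers close. It gives the time, the measured TCP pose, the force and the opening at its end, in the units of the state.
- arm.get_obs(): the state, without advancing time (a new reading comes with each control period).
- arm.read_camera(name): name is "scene" or "top" or "wrist"; returns the picture (400x640x3 uint8, red, green, blue); there is no depth.
- arm.camera_model(name): a dict with "K" (3x3 intrinsics, pixels), "world_from_camera" (4x4, takes a point from camera to world coordinates). Camera axes: x right, y down, z forward; pixel columns grow to the right and rows downward; lengths in m; the calibration is good to about 2 mm. A picture is of the moment at which its call begins: read the wrist's pose just before it. camera_model takes no time and is no camera call; for the wrist camera it gives the pose at the moment of the call.
- arm.job_done(): hands the job in, once; it reports no verdict.
The state is a dict: "clock": time; "joints": joint angles; "dq": joint speeds; "tau": joint torques, N m; "tool_pos": TCP position; "eef_rot": TCP orientation; "wrist_force": force on the tool from outside, world axes, zero at the start; "moment": the same for the moment, N m; "opening": opening from 0.0 (shut) to 1.0 (fully open).
Only numpy, scipy, OpenCV 4.12 (cv2) and the standard library are available. Lean on these libraries where they do the work, as an engineer would, in place of code of your own. Each camera call takes 0.05 s, during which the arm holds its last target. There are 200 camera calls.

## Working session

There is one attempt and no reset: what is moved stays moved. The work goes in short steps, Python scripts to look and compute and a tool call to move; the robot and the scene stay as the last step left them, time stands still between calls to the robot, and variables do not carry over. Pictures are saved under pics/ and viewed, about 8 in all and at most 12, crops included, and the job is handed in when it is done.

Besides the shell and the picture viewer there is one more tool, called after "Call:" in YAML: its name, and indented under it one key for each argument. step_arm: Moves the arm, as the interface text tells. Its arguments: {"type":"object","properties":{"steps":{"type":"array"}},"required":["steps"]}

```bash
mkdir -p pics; cat > h.py <<'E'
import numpy as np, cv2
from plant import arm
def snap(cam,name):
    m=arm.camera_model(cam); im=arm.read_camera(cam)
    cv2.imwrite(f'pics/{name}.png',im[:,:,::-1]); return im,m
def ray(m,uv,z):
    T=np.array(m['world_from_camera']); d=T[:3,:3]@np.linalg.inv(m['K'])@np.array([uv[0],uv[1],1.])
    o=T[:3,3]; return o+d*(z-o[2])/d[2]
def proj(m,p):
    T=np.linalg.inv(np.array(m['world_from_camera'])); q=np.array(m['K'])@(T[:3,:3]@np.array(p)+T[:3,3]); return q[:2]/q[2]
E
python3 - <<'E'
from h import *
o=arm.get_obs(); print(o['clock'],o['tool_pos'],o['eef_rot'],o['opening'])
a,m=snap('top','top0'); print(m); b,m2=snap('scene','sc0'); print(m2)
E
```

```text
0.0 [ 0.21511661 -0.6123713   0.22985635] [-0.5764436   0.40960184 -0.40802132  0.57745798] 1.0006568962506328
{'K': array([[365.93434081,   0.        , 321.11550351],
       [  0.        , 365.93434081, 197.07264726],
       [  0.        ,   0.        ,   1.        ]]), 'world_from_camera': array([[ 0.00180036, -0.98201836,  0.18877687,  0.36353298],
       [-0.99988159, -0.00465278, -0.01466797,  0.01402265],
       [ 0.01528255, -0.18872811, -0.98191046,  0.90792462],
       [ 0.        ,  0.        ,  0.        ,  1.        ]])}
{'K': array([[461.0727341 ,   0.        , 319.37882182],
       [  0.        , 461.0727341 , 197.45329423],
       [  0.        ,   0.        ,   1.        ]]), 'world_from_camera': array([[-0.79715688,  0.39808121, -0.45395183,  1.05209269],
       [ 0.60347391,  0.50169242, -0.61977734,  0.74324517],
       [-0.01897752, -0.76800786, -0.64015918,  0.82747138],
       [ 0.        ,  0.        ,  0.        ,  1.        ]])}
```

View pics/top0.png

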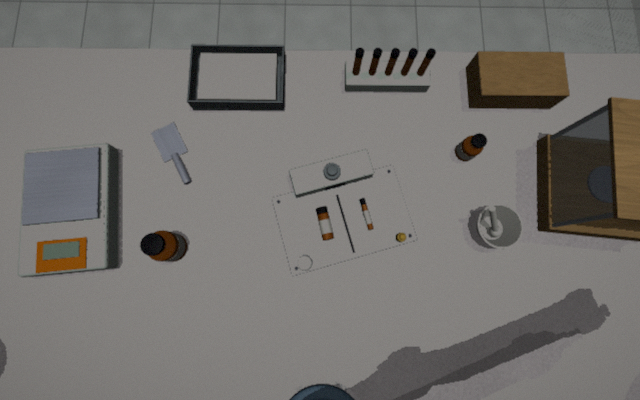

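View pics/sc0.png

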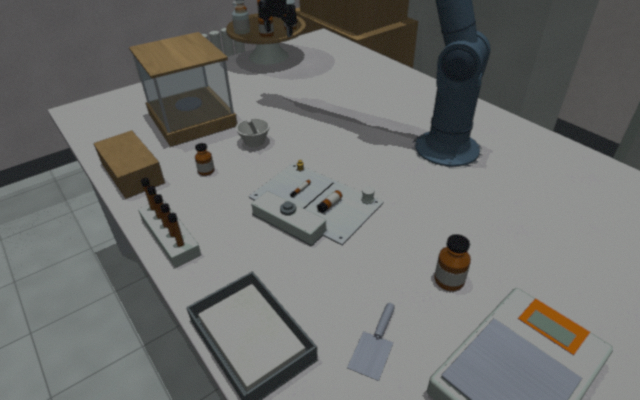

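The top view shows the stout vial at about (325,223), the line from (338,195) to (353,252), the slim vial at (366,214) and the key at (332,171). I'll measure these coarsely, with a magnified crop to help.

```bash
python3 - <<'E'
from h import *
from scipy.spatial.transform import Rotation as R
m=arm.camera_model('top'); print(R.from_quat(arm.get_obs()['eef_rot']).as_matrix().round(3))
for n,uv,z in [('l0',(338,195),.008),('l1',(353,252),.008),('vcap',(322,209),.022),('vend',(329,239),.022),('slim',(366,214),.015),('key',(332,171),.055),('jar',(305,263),.044),('wt',(401,237),.041)]: print(n,ray(m,uv,z).round(4))
w=arm.camera_model('wrist'); T=np.array(arm.get_obs()['tool_pos']); print(w['K'],w['world_from_camera'].round(3))
im=cv2.imread('pics/top0.png')[140:280,260:430]
cv2.imwrite('pics/c0.png',cv2.resize(im,None,fx=4.2,fy=4.2,interpolation=cv2.INTER_CUBIC))
E
```

```text
[[ 0.332 -0.001  0.943]
 [-0.943  0.002  0.332]
 [-0.002 -1.    -0.   ]]
l0 [ 0.542  -0.0418  0.008 ]
l1 [ 0.4006 -0.0774  0.008 ]
vcap [ 0.5041 -0.0014  0.022 ]
vend [ 0.4309 -0.0184  0.022 ]
slim [ 0.4932 -0.1102  0.015 ]
key [ 0.5916 -0.0248  0.055 ]
jar [0.3735 0.0383 0.044 ]
wt [ 0.4347 -0.1885  0.041 ]
[[345.80790725   0.         319.2869934 ]
 [  0.         345.80790725 194.20950899]
 [  0.           0.           1.        ]] [[ 0.33  -0.906 -0.265  0.283]
 [-0.944 -0.318 -0.09  -0.589]
 [-0.003  0.279 -0.96   0.373]
 [ 0.     0.     0.     1.   ]]
```

View pics/c0.png

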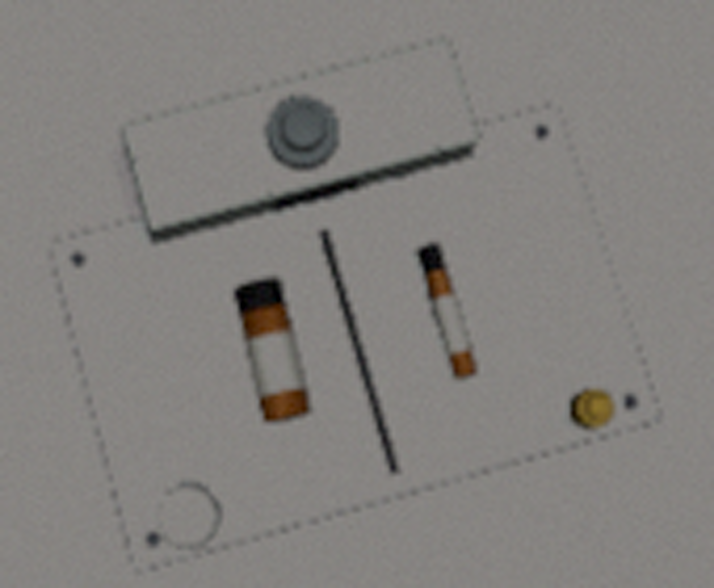

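The crop agrees with the stated sizes: the line measures 146 mm and the vial 75 mm. The line heading is about 0.247 rad. The vial centre is roughly 50 mm to the left of the line (+y) and 8 mm along it. Next I'll move over the vial with the fingers shut and the jaw axis across the line.

Call:
step_arm:
  steps:
    - {"jaw": 1, "x": 0.018, "y": 0.043, "z": 0, "rz": -0.01}
    - {"jaw": 1, "x": 0.018, "y": 0.043, "z": 0, "rz": -0.01}
    - {"jaw": 1, "x": 0.018, "y": 0.043, "z": 0, "rz": -0.01}
    - {"jaw": 1, "x": 0.018, "y": 0.043, "z": 0, "rz": -0.01}
    - {"jaw": 1, "x": 0.018, "y": 0.043, "z": 0, "rz": -0.01}
    - {"jaw": 1, "x": 0.018, "y": 0.043, "z": 0, "rz": -0.01}
    - {"jaw": 1, "x": 0.018, "y": 0.043, "z": 0, "rz": -0.01}
    - {"jaw": 1, "x": 0.018, "y": 0.043, "z": 0, "rz": -0.01}
    - {"jaw": 1, "x": 0.018, "y": 0.043, "z": 0, "rz": -0.01}
    - {"jaw": 1, "x": 0.018, "y": 0.043, "z": 0}

```text
invalid input
```

Call:
step_arm:
  steps:
    - {"jaw": 1, "x": 0.018, "y": 0.043, "z": -0.02}
    - {"jaw": 1, "x": 0.018, "y": 0.043, "z": -0.02}
    - {"jaw": 1, "x": 0.018, "y": 0.043, "z": -0.02}
    - {"jaw": 1, "x": 0.018, "y": 0.043, "z": -0.02}
    - {"jaw": 1}

```text
invalid input
```

```bash
python3 - <<'E'
from h import *
from scipy.spatial.transform import Rotation as R
o=arm.get_obs(); print(o['clock'],o['tool_pos'],o['opening'],o['wrist_force'],o['joints']); print(R.from_quat(o['eef_rot']).as_matrix().round(3))
a,m=snap('wrist','w0'); print(m['world_from_camera'].round(3)); print(proj(m,o['tool_pos']),proj(m,(.471,-.06,.008)),proj(m,(.4675,-.01,.022)))
E
```

```text
0.1 [ 0.21509038 -0.61244483  0.23000406] 1.0034734531321463 [ 0.89310791 -0.12734119 -0.23668775] [ 1.13520994  0.38373721  0.04385442  1.5994588  -0.01785278  1.16123023
 -0.04986842]
[[ 0.332 -0.001  0.943]
 [-0.943  0.002  0.332]
 [-0.002 -1.    -0.   ]]
[[ 0.33  -0.906 -0.265  0.283]
 [-0.944 -0.318 -0.09  -0.589]
 [-0.003  0.279 -0.96   0.373]
 [ 0.     0.     0.     1.   ]]
[318.96778712 257.63261317] [-277.96117316 -408.91468602] [-392.06082133 -465.37306255]
```

View pics/w0.png

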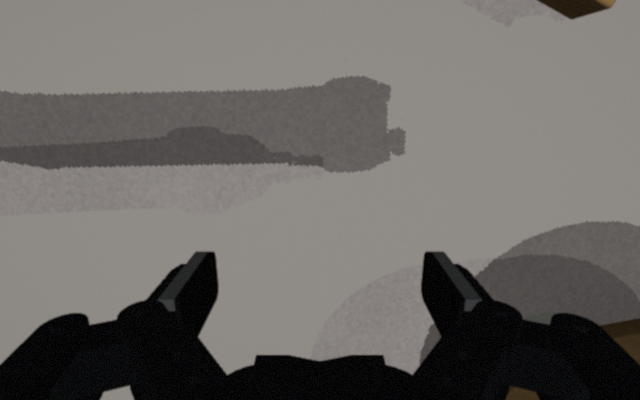

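The moves were refused because every row needs all seven keys, so the arm hasn't moved. This picture shows only the open fingers. I'll resend the moves.

Call:
step_arm:
  steps:
    - {"jaw": 1, "x": 0.018, "y": 0.043, "z": 0, "rx": 0, "ry": 0, "rz": -0.01}
    - {"jaw": 1, "x": 0.018, "y": 0.043, "z": 0, "rx": 0, "ry": 0, "rz": -0.01}
    - {"jaw": 1, "x": 0.018, "y": 0.043, "z": 0, "rx": 0, "ry": 0, "rz": -0.01}
    - {"jaw": 1, "x": 0.018, "y": 0.043, "z": 0, "rx": 0, "ry": 0, "rz": -0.01}
    - {"jaw": 1, "x": 0.018, "y": 0.043, "z": 0, "rx": 0, "ry": 0, "rz": -0.01}
    - {"jaw": 1, "x": 0.018, "y": 0.043, "z": 0, "rx": 0, "ry": 0, "rz": -0.01}
    - {"jaw": 1, "x": 0.018, "y": 0.043, "z": 0, "rx": 0, "ry": 0, "rz": -0.01}
    - {"jaw": 1, "x": 0.018, "y": 0.043, "z": 0, "rx": 0, "ry": 0, "rz": -0.01}
    - {"jaw": 1, "x": 0.018, "y": 0.043, "z": 0, "rx": 0, "ry": 0, "rz": -0.01}
    - {"jaw": 1, "x": 0.018, "y": 0.043, "z": 0, "rx": 0, "ry": 0, "rz": 0}

```text
clock: 1.4
tool_pos: [0.3956, -0.1818, 0.2312]
eef_rot: [0.558, -0.434, 0.434, -0.558]
wrist_force: [1.1, -0.1, -0.3]
opening: 0.002
```

Call:
step_arm:
  steps:
    - {"jaw": 1, "x": 0.018, "y": 0.043, "z": -0.02, "rx": 0, "ry": 0, "rz": 0}
    - {"jaw": 1, "x": 0.018, "y": 0.043, "z": -0.02, "rx": 0, "ry": 0, "rz": 0}
    - {"jaw": 1, "x": 0.018, "y": 0.043, "z": -0.02, "rx": 0, "ry": 0, "rz": 0}
    - {"jaw": 1, "x": 0.018, "y": 0.043, "z": -0.02, "rx": 0, "ry": 0, "rz": 0}
    - {"jaw": 1, "x": 0, "y": 0, "z": 0, "rx": 0, "ry": 0, "rz": 0}

```text
clock: 2.02
tool_pos: [0.4669, -0.0066, 0.1499]
eef_rot: [-0.56, 0.433, -0.431, 0.56]
wrist_force: [-0.0, 0.8, 0.1]
opening: -0.001
```

```bash
python3 - <<'E'
from h import *
from scipy.spatial.transform import Rotation as R
o=arm.get_obs(); print(o['clock'],o['tool_pos'],o['opening'],o['wrist_force'],o['joints']); print(R.from_quat(o['eef_rot']).as_matrix().round(3))
a,m=snap('wrist','w1'); print(m['world_from_camera'].round(3)); print(proj(m,o['tool_pos']),proj(m,(.471,-.06,.008)),proj(m,(.4675,-.01,.022)))
E
```

```text
2.025 [ 0.46694268 -0.00662215  0.14986656] -0.0010103372749271317 [-0.02671684  0.75608588  0.10964907] [ 0.40384046  0.17417898 -0.50851669  2.07786113  0.10278002  0.91611201
 -1.47597849]
[[ 0.253 -0.003  0.967]
 [-0.967  0.003  0.253]
 [-0.003 -1.    -0.002]]
[[ 0.252 -0.928 -0.273  0.536]
 [-0.968 -0.243 -0.068  0.011]
 [-0.004  0.281 -0.96   0.292]
 [ 0.     0.     0.     1.   ]]
[319.09926589 257.57295712] [381.40993587 191.95080736] [323.9600114 185.6939892]
```

View pics/w1.png

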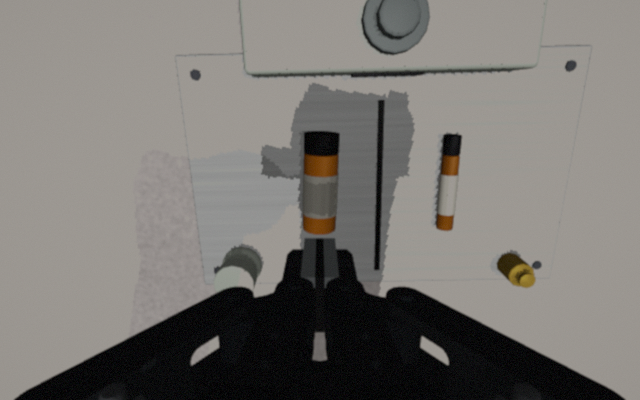

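The wrist view is clear. The stout vial spans (305–338, 133–232), the line runs from (380,101) to (377,269), the slim vial is at (449,182) and the key top at (400,14). The shut tip is about 16 mm wide, so each stroke can roll the vial about 11 mm. I'll measure using colour masks.

```bash
cat >> h.py <<'E'
def line_pts(im,m,r0=105,r1=262,c=(372,388)):
    # dark line: centroid of darkness per row
    g=im[:,:,:].mean(2).astype(float); P=[]
    for r in range(r0,r1,4):
        s=g[r,c[0]:c[1]]; w=np.clip(np.median(s)-15-s,0,None)
        if w.sum()>15: P.append(ray(m,((w*np.arange(*c)).sum()/w.sum(),r),.008))
    return np.array(P)
def vial(im,m,box,z=.022):
    h=cv2.cvtColor(im,cv2.COLOR_RGB2HSV); k=((h[:,:,1]>140)&(h[:,:,2]>60)&(h[:,:,0]<20)).astype(np.uint8)
    u0,u1,v0,v1=box; P=[];rows=[]
    for r in range(v0,v1):
        c=np.flatnonzero(k[r,u0:u1])
        if len(c)>8: P.append([ray(m,(u0+c[0]-.5,r),z),ray(m,(u0+c[-1]+.5,r),z)]); rows.append(r)
    P=np.array(P); mid=P.mean(1); w=np.linalg.norm(P[:,0]-P[:,1],axis=1)
    return mid,np.median(w),rows
# line frame
def lf(p,c,th): d=np.array(p)[...,:2]-c; return np.stack([d@[np.cos(th),np.sin(th)],d@[-np.sin(th),np.cos(th)]],-1)
E
python3 - <<'E'
from h import *
im=cv2.imread('pics/w1.png')[:,:,::-1].copy(); m=arm.camera_model('wrist')
L=line_pts(im,m); d=L[-1]-L[0]; f=np.polyfit(L[:,0],L[:,1],1); th=np.arctan(f[0]); print('line',len(L),th,f,'res',np.abs(np.polyval(f,L[:,0])-L[:,1]).max())
e0=ray(m,(380.5,100),.008);e1=ray(m,(377,270.5),.008); c=(e0+e1)[:2]/2; print('ends',e0,e1,np.linalg.norm(e0-e1),'c',c)
mid,w,rows=vial(im,m,(290,355,120,240)); g=np.polyfit(mid[:,0],mid[:,1],1); print('vial w',w,'ang',np.arctan(g[0]),rows[0],rows[-1])
print('mids linefr',lf(mid[[0,-1]],c,th))
a=ray(m,(322,133),.03);b=ray(m,(320,232),.018);print('cap,bot',a,b,lf([a,b],c,th))
print('key',ray(m,(400,13),.06),lf(ray(m,(400,13),.06),c,th),lf(ray(m,(400,13),.055),c,th))
E
```

```text
line 40 0.273346837193183 [ 0.28036468 -0.19246344] res 0.0001236179212870253
ends [ 0.5431181  -0.03987922  0.008     ] [ 0.3979496  -0.08156901  0.008     ] 0.15103619393626222 c [ 0.47053385 -0.06072412]
vial w 0.0260299821828439 ang 0.2286382992933782 155 233
mids linefr [[ 0.03490686  0.04866824]
 [-0.03145218  0.05131349]]
cap,bot [ 0.50871562 -0.00062236  0.03      ] [ 0.42577255 -0.02040451  0.018     ] [[ 0.05298899  0.04756297]
 [-0.03221493  0.05090622]]
key [ 0.59366814 -0.02744571  0.06      ] [ 0.12754635 -0.0011979 ] [ 0.12852376 -0.00226556]
```

Measured: the line angle is 0.273 rad with its centre at (0.4705,-0.0607). The vial is at line-frame y=+50 mm and x≈+9 mm, yawed -0.045 rad, which gives a centre of about (0.465,-0.011). The line length (151 mm) and vial width (26 mm) match the given sizes. Next I'll descend with the tip 6 mm behind the vial's top and feel for contact.

Call:
step_arm:
  steps:
    - {"jaw": 1, "x": -0.0035, "y": 0.0015, "z": -0.04, "rx": 0, "ry": 0, "rz": 0}
    - {"jaw": 1, "x": 0, "y": 0, "z": -0.04, "rx": 0, "ry": 0, "rz": 0}
    - {"jaw": 1, "x": 0, "y": 0, "z": -0.025, "rx": 0, "ry": 0, "rz": 0}
    - {"jaw": 1, "x": 0, "y": 0, "z": 0, "rx": 0, "ry": 0, "rz": 0}
    - {"jaw": 1, "x": 0, "y": 0, "z": 0, "rx": 0, "ry": 0, "rz": 0}

```text
clock: 2.7
tool_pos: [0.4649, -0.0108, 0.0474]
eef_rot: [-0.557, 0.434, -0.435, 0.558]
wrist_force: [0.6, -0.3, 0.5]
opening: -0.004
```

Call:
step_arm:
  steps:
    - {"jaw": 1, "x": 0, "y": 0, "z": -0.004, "rx": 0, "ry": 0, "rz": 0}
    - {"jaw": 1, "x": 0, "y": 0, "z": -0.002, "rx": 0, "ry": 0, "rz": 0}
    - {"jaw": 1, "x": 0, "y": 0, "z": 0, "rx": 0, "ry": 0, "rz": 0}

```text
clock: 3.08
tool_pos: [0.4641, -0.0098, 0.0405]
eef_rot: [-0.558, 0.434, -0.434, 0.558]
wrist_force: [0.1, -0.1, 0.4]
opening: -0.003
```

Call:
step_arm:
  steps:
    - {"jaw": 1, "x": 0, "y": 0, "z": -0.001, "rx": 0, "ry": 0, "rz": 0}
    - {"jaw": 1, "x": 0, "y": 0, "z": 0, "rx": 0, "ry": 0, "rz": 0}

```text
clock: 3.32
tool_pos: [0.4639, -0.0097, 0.0392]
eef_rot: [0.558, -0.434, 0.434, -0.558]
wrist_force: [0.4, -0.2, 0.5]
opening: -0.001
```

Call:
step_arm:
  steps:
    - {"jaw": 1, "x": -0.001, "y": 0.004, "z": 0, "rx": 0, "ry": 0, "rz": 0}
    - {"jaw": 1, "x": 0, "y": 0, "z": -0.002, "rx": 0, "ry": 0, "rz": 0}
    - {"jaw": 1, "x": 0, "y": 0, "z": 0, "rx": 0, "ry": 0, "rz": 0}
    - {"jaw": 1, "x": 0, "y": 0, "z": 0, "rx": 0, "ry": 0, "rz": 0}

```text
clock: 3.82
tool_pos: [0.4629, -0.0058, 0.0372]
eef_rot: [0.558, -0.434, 0.434, -0.558]
wrist_force: [-0.6, 0.1, 0.4]
opening: -0.0
```

Call:
step_arm:
  steps:
    - {"jaw": 1, "x": 0, "y": 0, "z": -0.001, "rx": 0, "ry": 0, "rz": 0}
    - {"jaw": 1, "x": 0, "y": 0, "z": 0, "rx": 0, "ry": 0, "rz": 0}

```text
clock: 4.08
tool_pos: [0.4629, -0.0058, 0.0362]
eef_rot: [0.558, -0.434, 0.434, -0.558]
wrist_force: [0.0, -0.7, 0.2]
opening: -0.001
```

Call:
step_arm:
  steps:
    - {"jaw": 1, "x": 0, "y": 0, "z": -0.001, "rx": 0, "ry": 0, "rz": 0}
    - {"jaw": 1, "x": 0, "y": 0, "z": 0, "rx": 0, "ry": 0, "rz": 0}

```text
clock: 4.32
tool_pos: [0.463, -0.0059, 0.036]
eef_rot: [0.558, -0.434, 0.434, -0.558]
wrist_force: [-1.9, 0.0, 6.0]
opening: -0.002
```

Contact came at z=0.036 as expected, with about 5.5 N. First stroke.

Call:
step_arm:
  steps:
    - {"jaw": 1, "x": 0.0009, "y": -0.0039, "z": 0, "rx": 0, "ry": 0, "rz": 0}
    - {"jaw": 1, "x": 0.0009, "y": -0.0039, "z": 0, "rx": 0, "ry": 0, "rz": 0}
    - {"jaw": 1, "x": 0.0009, "y": -0.0039, "z": 0, "rx": 0, "ry": 0, "rz": 0}
    - {"jaw": 1, "x": 0.0009, "y": -0.0039, "z": 0, "rx": 0, "ry": 0, "rz": 0}
    - {"jaw": 1, "x": 0.0009, "y": -0.0039, "z": 0, "rx": 0, "ry": 0, "rz": 0}
    - {"jaw": 1, "x": 0, "y": 0, "z": 0, "rx": 0, "ry": 0, "rz": 0}
    - {"jaw": 1, "x": 0, "y": 0, "z": 0, "rx": 0, "ry": 0, "rz": 0}

```text
clock: 5.2
tool_pos: [0.4676, -0.0257, 0.0357]
eef_rot: [0.558, -0.434, 0.435, -0.558]
wrist_force: [-1.8, -1.4, 6.4]
opening: 0.001
```

```bash
python3 - <<'E'
from h import *
o=arm.get_obs(); print(o['tool_pos'],o['wrist_force'])
im,m=snap('wrist','w2'); a=proj(m,(.47,-.015,.022)); print(a)
t,mt=snap('top','t2'); v,w,r=vial(t,mt,(300,345,205,245)); c=np.array([.4705,-.0607]); print('top',w,lf(v[[0,-1]],c,.273),lf(v,c,.273).mean(0))
t=cv2.imread('pics/top0.png')[:,:,::-1].copy(); v,w,r=vial(t,mt,(300,345,205,245)); print('top0',w,lf(v[[0,-1]],c,.273),lf(v,c,.273).mean(0))
E
```

```text
[ 0.46762644 -0.02565776  0.03568305] [-1.77706413 -1.44997987  6.36853187]
[299.10858304 235.70016826]Traceback (most recent call last):
  File "<stdin>", line 4, in <module>
  File "h.py", line 24, in vial
    P=np.array(P); mid=P.mean(1); w=np.linalg.norm(P[:,0]-P[:,1],axis=1)
                       ~~~~~~^^^
    rcount = _count_reduce_items(arr, axis, keepdims=keepdims, where=where)
    items *= arr.shape[mu.normalize_axis_index(ax, arr.ndim)]
                       ~~~~~~~~~~~~~~~~~~~~~~~^^^^^^^^^^^^^^
numpy.exceptions.AxisError: axis 1 is out of bounds for array of dimension 1
```

View pics/w2.png

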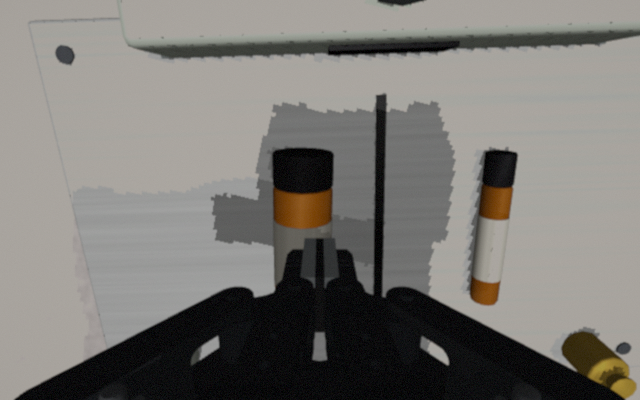

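The stout vial (cap at 303,168) has rolled and is still parallel to the line (x=380), with the tip now ahead of its top. Next I'll check the exact position from the visible upper band.

```bash
cat >> h.py <<'E'
C=np.array([.4705,-.0607]);TH=.273
def wv(name,box):
    im,m=snap('wrist',name) ; v,w,r=vial(im,m,box)
    g=np.polyfit(v[:,0],v[:,1],1); print('w',w,'n',len(r),'mid',v.mean(0).round(4),'lf',lf(v.mean(0),C,TH).round(4),'ang-line',(np.arctan(g[0])-TH).round(3))
    return im,m
E
python3 - <<'E'
from h import *
im,m=wv('w2b',(262,345,180,222))
L=line_pts(im,m,120,280,(370,392)); print(lf(L[[0,-1]],C,TH))
E
```

```text
w 0.027295852282278606 n 32 mid [ 0.4854 -0.0129  0.022 ] lf [0.0272 0.0421] ang-line -0.06
[[ 0.06509627  0.00334459]
 [-0.01919395  0.00301357]]
```

The line reads 3 mm off my frame because in w1 I took the camera pose after the arm had settled further. Relative to the line, the vial is now at +39 mm, having moved 10.5 mm for 20.5 mm of tip travel, so it is rolling cleanly. I'll correct C and run strokes 2 and 3.

Call:
step_arm:
  steps:
    - {"jaw": 1, "x": 0, "y": 0, "z": 0.008, "rx": 0, "ry": 0, "rz": 0}
    - {"jaw": 1, "x": -0.0033, "y": 0.0147, "z": 0, "rx": 0, "ry": 0, "rz": 0}
    - {"jaw": 1, "x": 0, "y": 0, "z": 0, "rx": 0, "ry": 0, "rz": 0}
    - {"jaw": 1, "x": 0, "y": 0, "z": 0, "rx": 0, "ry": 0, "rz": 0}

```text
clock: 5.85
tool_pos: [0.4638, -0.0101, 0.0431]
eef_rot: [0.558, -0.434, 0.434, -0.558]
wrist_force: [-0.1, 0.5, 0.3]
opening: 0.004
```

```bash
sed -i 's/^C=np.array.*/C=np.array([.4697,-.0576]);TH=.273/' h.py; python3 - <<'E'
from h import *
im,m=wv('w3',(240,345,160,222))
o=arm.get_obs(); print(o['clock'],o['tool_pos'],lf(o['tool_pos'],C,TH)); L=line_pts(im,m,120,260,(370,420)); print(lf(L[[0,-1]],C,TH))
E
```

```text
w 0.01801695290743767 n 35 mid [ 0.4828 -0.0089  0.022 ] lf [0.0258 0.0433] ang-line 0.153
5.9 [ 0.46386469 -0.01040661  0.0430407 ] [0.00710514 0.04701898]
[[ 0.06464882  0.00010575]
 [-0.0106385  -0.00024607]]
```

```bash
python3 - <<'E'
from h import *
im=cv2.imread('pics/w3.png')[:,:,::-1].copy(); h=cv2.cvtColor(im,cv2.COLOR_RGB2HSV); k=(h[:,:,1]>140)&(h[:,:,2]>60)&(h[:,:,0]<20)
for r in range(150,260,8): c=np.flatnonzero(k[r,:430]); print(r,len(c),c[[0,-1]] if len(c) else '')
E
```

```text
150 0 
158 0 
166 0 
174 0 
182 0 
190 55 [309 363]
198 55 [308 362]
206 55 [308 362]
214 53 [309 361]
222 5 [335 340]
230 0 
238 0 
246 0 
254 0
```

View pics/w3.png

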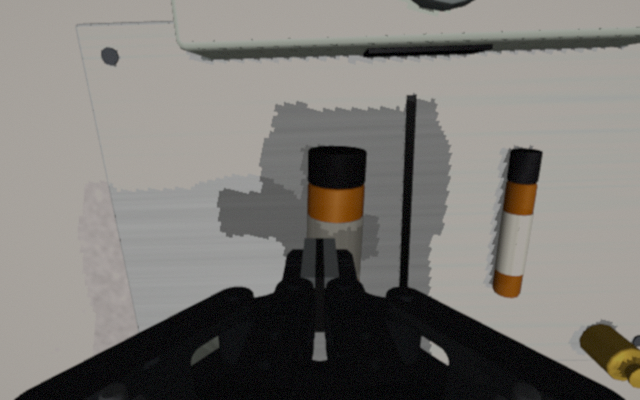

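The measurement failed because my box clipped the mask. The vial actually spans columns 309–363, and the tip (320) sits behind its top as wanted. Remeasuring from the same picture.

```bash
python3 - <<'E'
from h import *
im=cv2.imread('pics/w3.png')[:,:,::-1].copy(); m=arm.camera_model('wrist')
v,w,r=vial(im,m,(240,400,160,220)); o=arm.get_obs(); print(w,v.mean(0),lf(v.mean(0),C,TH),lf(o['tool_pos'],C,TH))
E
```

```text
0.02711922756315461 [ 0.48477709 -0.01351155  0.022     ] [0.02640593 0.03839059] [0.00710514 0.04701898]
```

Call:
step_arm:
  steps:
    - {"jaw": 1, "x": 0.0002, "y": -0.001, "z": -0.006, "rx": 0, "ry": 0, "rz": 0}
    - {"jaw": 1, "x": 0, "y": 0, "z": -0.0022, "rx": 0, "ry": 0, "rz": 0}
    - {"jaw": 1, "x": 0, "y": 0, "z": 0, "rx": 0, "ry": 0, "rz": 0}

```text
clock: 6.28
tool_pos: [0.4645, -0.0121, 0.0359]
eef_rot: [0.558, -0.435, 0.435, -0.557]
wrist_force: [-3.5, -0.3, 10.6]
opening: 0.005
```

Call:
step_arm:
  steps:
    - {"jaw": 1, "x": 0.001, "y": -0.0042, "z": 0, "rx": 0, "ry": 0, "rz": 0}
    - {"jaw": 1, "x": 0.001, "y": -0.0042, "z": 0, "rx": 0, "ry": 0, "rz": 0}
    - {"jaw": 1, "x": 0.001, "y": -0.0042, "z": 0, "rx": 0, "ry": 0, "rz": 0}
    - {"jaw": 1, "x": 0.001, "y": -0.0042, "z": 0, "rx": 0, "ry": 0, "rz": 0}
    - {"jaw": 1, "x": 0.001, "y": -0.0042, "z": 0, "rx": 0, "ry": 0, "rz": 0}
    - {"jaw": 1, "x": 0.001, "y": -0.0042, "z": 0, "rx": 0, "ry": 0, "rz": 0}
    - {"jaw": 1, "x": 0, "y": 0, "z": 0, "rx": 0, "ry": 0, "rz": 0}

```text
clock: 7.15
tool_pos: [0.4706, -0.0383, 0.0357]
eef_rot: [0.558, -0.435, 0.435, -0.557]
wrist_force: [-1.8, -2.3, 7.8]
opening: 0.001
```

Call:
step_arm:
  steps:
    - {"jaw": 1, "x": 0, "y": 0, "z": 0.008, "rx": 0, "ry": 0, "rz": 0}
    - {"jaw": 1, "x": -0.003, "y": 0.0127, "z": 0, "rx": 0, "ry": 0, "rz": 0}
    - {"jaw": 1, "x": 0, "y": 0, "z": 0, "rx": 0, "ry": 0, "rz": 0}
    - {"jaw": 1, "x": 0, "y": 0, "z": 0, "rx": 0, "ry": 0, "rz": 0}

```text
clock: 7.65
tool_pos: [0.4669, -0.0236, 0.0428]
eef_rot: [0.558, -0.434, 0.434, -0.558]
wrist_force: [0.7, -0.4, 0.1]
opening: -0.001
```

```bash
python3 - <<'E'
from h import *
im,m=wv('w4',(240,420,160,220))
o=arm.get_obs(); print(o['clock'],o['tool_pos'],lf(o['tool_pos'],C,TH)); L=line_pts(im,m,110,260,(360,400)); print(lf(L[[0,-1]],C,TH))
E
```

```text
w 0.02701833100959944 n 33 mid [ 0.4875 -0.026   0.022 ] lf [0.0256 0.0256] ang-line -0.023
7.7 [ 0.46701494 -0.02389306  0.04279745] [0.00650249 0.0331826 ]
[[ 0.06927578  0.00018518]
 [-0.01203848 -0.00017319]]
```

Stroke 2 moved the vial 13 mm, to 26 mm from the line. The tip now lags its top by 6.8 mm, so stroke 3 can be the same.

Call:
step_arm:
  steps:
    - {"jaw": 1, "x": 0, "y": 0, "z": -0.006, "rx": 0, "ry": 0, "rz": 0}
    - {"jaw": 1, "x": 0, "y": 0, "z": -0.0018, "rx": 0, "ry": 0, "rz": 0}
    - {"jaw": 1, "x": 0, "y": 0, "z": 0, "rx": 0, "ry": 0, "rz": 0}

```text
clock: 8.07
tool_pos: [0.4675, -0.0244, 0.0359]
eef_rot: [0.558, -0.435, 0.434, -0.558]
wrist_force: [-2.0, -0.5, 8.3]
opening: -0.001
```

Call:
step_arm:
  steps:
    - {"jaw": 1, "x": 0.001, "y": -0.0042, "z": 0, "rx": 0, "ry": 0, "rz": 0}
    - {"jaw": 1, "x": 0.001, "y": -0.0042, "z": 0, "rx": 0, "ry": 0, "rz": 0}
    - {"jaw": 1, "x": 0.001, "y": -0.0042, "z": 0, "rx": 0, "ry": 0, "rz": 0}
    - {"jaw": 1, "x": 0.001, "y": -0.0042, "z": 0, "rx": 0, "ry": 0, "rz": 0}
    - {"jaw": 1, "x": 0.001, "y": -0.0042, "z": 0, "rx": 0, "ry": 0, "rz": 0}
    - {"jaw": 1, "x": 0.001, "y": -0.0042, "z": 0, "rx": 0, "ry": 0, "rz": 0}
    - {"jaw": 1, "x": 0, "y": 0, "z": 0, "rx": 0, "ry": 0, "rz": 0}

```text
clock: 8.95
tool_pos: [0.4736, -0.0505, 0.0358]
eef_rot: [0.558, -0.435, 0.435, -0.557]
wrist_force: [-1.8, -1.6, 6.0]
opening: 0.002
```

Call:
step_arm:
  steps:
    - {"jaw": 1, "x": 0, "y": 0, "z": 0.008, "rx": 0, "ry": 0, "rz": 0}
    - {"jaw": 1, "x": -0.003, "y": 0.0127, "z": 0, "rx": 0, "ry": 0, "rz": 0}
    - {"jaw": 1, "x": 0, "y": 0, "z": 0, "rx": 0, "ry": 0, "rz": 0}
    - {"jaw": 1, "x": 0, "y": 0, "z": 0, "rx": 0, "ry": 0, "rz": 0}

```text
clock: 9.45
tool_pos: [0.47, -0.0361, 0.043]
eef_rot: [0.558, -0.434, 0.434, -0.558]
wrist_force: [-0.9, 0.2, -0.1]
opening: 0.0
```

```bash
python3 - <<'E'
from h import *
im,m=wv('w5',(240,420,160,220))
o=arm.get_obs(); print(o['clock'],o['tool_pos'],lf(o['tool_pos'],C,TH))
E
```

```text
w 0.02687968687850867 n 33 mid [ 0.4905 -0.039   0.022 ] lf [0.0251 0.0123] ang-line -0.028
9.5 [ 0.47002733 -0.03640615  0.04301743] [0.00602953 0.02032071]
```

13 mm remain, so one more similar stroke, then lift straight up.

Call:
step_arm:
  steps:
    - {"jaw": 1, "x": 0, "y": 0, "z": -0.006, "rx": 0, "ry": 0, "rz": 0}
    - {"jaw": 1, "x": 0, "y": 0, "z": -0.0019, "rx": 0, "ry": 0, "rz": 0}
    - {"jaw": 1, "x": 0, "y": 0, "z": 0, "rx": 0, "ry": 0, "rz": 0}

```text
clock: 9.88
tool_pos: [0.4704, -0.0369, 0.0359]
eef_rot: [0.558, -0.435, 0.434, -0.557]
wrist_force: [-3.0, -0.2, 7.9]
opening: -0.001
```

Call:
step_arm:
  steps:
    - {"jaw": 1, "x": 0.001, "y": -0.0041, "z": 0, "rx": 0, "ry": 0, "rz": 0}
    - {"jaw": 1, "x": 0.001, "y": -0.0041, "z": 0, "rx": 0, "ry": 0, "rz": 0}
    - {"jaw": 1, "x": 0.001, "y": -0.0041, "z": 0, "rx": 0, "ry": 0, "rz": 0}
    - {"jaw": 1, "x": 0.001, "y": -0.0041, "z": 0, "rx": 0, "ry": 0, "rz": 0}
    - {"jaw": 1, "x": 0.001, "y": -0.0041, "z": 0, "rx": 0, "ry": 0, "rz": 0}
    - {"jaw": 1, "x": 0.001, "y": -0.0041, "z": 0, "rx": 0, "ry": 0, "rz": 0}
    - {"jaw": 1, "x": 0, "y": 0, "z": 0, "rx": 0, "ry": 0, "rz": 0}
    - {"jaw": 1, "x": 0, "y": 0, "z": 0, "rx": 0, "ry": 0, "rz": 0}

```text
clock: 10.88
tool_pos: [0.4763, -0.0621, 0.0359]
eef_rot: [0.558, -0.435, 0.435, -0.557]
wrist_force: [-2.2, -1.3, 7.5]
opening: 0.003
```

Call:
step_arm:
  steps:
    - {"jaw": 1, "x": 0, "y": 0, "z": 0.008, "rx": 0, "ry": 0, "rz": 0}
    - {"jaw": 1, "x": 0, "y": 0, "z": 0.03, "rx": 0, "ry": 0, "rz": 0}
    - {"jaw": 1, "x": 0, "y": 0, "z": 0.05, "rx": 0, "ry": 0, "rz": 0}
    - {"jaw": 1, "x": 0, "y": 0, "z": 0.027, "rx": 0, "ry": 0, "rz": 0}
    - {"jaw": 1, "x": 0, "y": 0, "z": 0, "rx": 0, "ry": 0, "rz": 0}
    - {"jaw": 1, "x": 0, "y": 0, "z": 0, "rx": 0, "ry": 0, "rz": 0}
    - {"jaw": 1, "x": 0, "y": 0, "z": 0, "rx": 0, "ry": 0, "rz": 0}

```text
clock: 11.75
tool_pos: [0.4749, -0.0611, 0.1488]
eef_rot: [0.558, -0.435, 0.433, -0.557]
wrist_force: [0.0, 0.5, -1.0]
opening: -0.004
```

```bash
python3 - <<'E'
from h import *
im,m=wv('w6',(270,370,100,250))
o=arm.get_obs(); print(o['clock'],o['tool_pos'],o['wrist_force'],lf(o['tool_pos'],C,TH))
E
```

```text
w 0.025894788424928514 n 39 mid [ 0.4727 -0.056   0.022 ] lf [0.0033 0.0007] ang-line -0.045
11.8 [ 0.47506517 -0.06100117  0.14884561] [-0.01079004  0.89218616 -0.2628202 ] [ 0.00424945 -0.00472178]
```

View pics/w6.png

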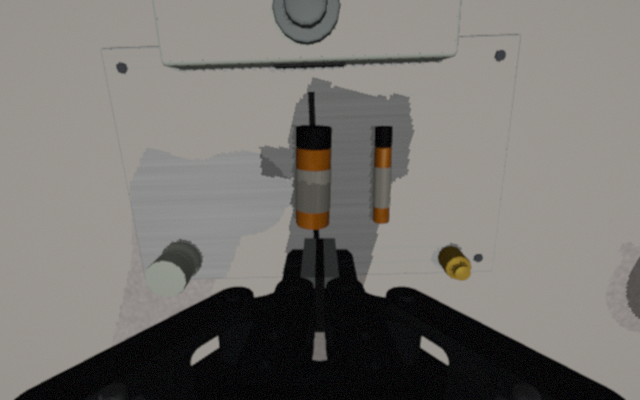

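The stout vial (313,178) lies on the line, which shows on both sides at (312,110) and (316,232). Measured y is +0.7 mm and yaw -0.045 rad, and the other things are undisturbed. Next I'll move over the key and triangulate it.

Call:
step_arm:
  steps:
    - {"jaw": 1, "x": 0.035, "y": 0.012, "z": 0, "rx": 0, "ry": 0, "rz": 0}
    - {"jaw": 1, "x": 0.035, "y": 0.012, "z": 0, "rx": 0, "ry": 0, "rz": 0}
    - {"jaw": 1, "x": 0.035, "y": 0.012, "z": 0, "rx": 0, "ry": 0, "rz": 0}
    - {"jaw": 1, "x": 0, "y": 0, "z": 0, "rx": 0, "ry": 0, "rz": 0}
    - {"jaw": 1, "x": 0, "y": 0, "z": 0, "rx": 0, "ry": 0, "rz": 0}
    - {"jaw": 1, "x": 0, "y": 0, "z": 0, "rx": 0, "ry": 0, "rz": 0}

```text
clock: 12.55
tool_pos: [0.5799, -0.0259, 0.1496]
eef_rot: [0.558, -0.435, 0.434, -0.557]
wrist_force: [-0.5, 0.0, 1.1]
opening: -0.002
```

```bash
python3 - <<'E'
from h import *
o=arm.get_obs(); im,m=snap('wrist','w7'); print(o['clock'],o['tool_pos'],[proj(m,(.585,-.027,z)) for z in (.05,.06)])
mt=arm.camera_model('top')
for z in (.05,.055,.06,.065): print(z,ray(mt,(332.4,169.8),z))
E
```

```text
12.55 [ 0.57991438 -0.02594049  0.14963778] [array([322.31068693, 189.02736008]), array([322.42855532, 192.848842  ])]
0.05 [ 0.59590888 -0.02602354  0.05      ]
0.055 [ 0.59455459 -0.02579015  0.055     ]
0.06 [ 0.5932003  -0.02555676  0.06      ]
0.065 [ 0.59184601 -0.02532337  0.065     ]
```

View pics/w7.png

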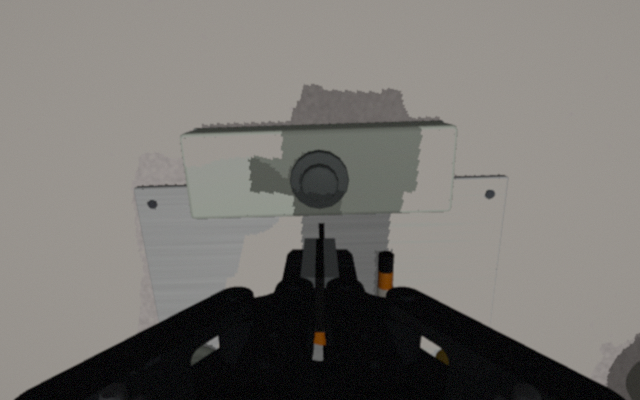

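The key shows at about (320,185), inside its housing ring centred at (320,179). Triangulating against the top view.

```bash
python3 - <<'E'
from h import *
m=arm.camera_model('wrist'); mt=arm.camera_model('top')
for z in (.05,.055,.06,.065,.07): p=ray(m,(320,185),z); print(z,p,lf(p,C,TH),'diff',(p-ray(mt,(332.4,169.8),z))[:2])
p=ray(m,(320,185),.06);print('px/26mm',.026*346/np.linalg.norm(p-m['world_from_camera'][:3,3]))
E
```

```text
0.05 [ 0.58772487 -0.02467226  0.05      ] [ 1.22532010e-01 -1.13738663e-04] diff [-0.00818401  0.00135128]
0.055 [ 0.58900224 -0.02434068  0.055     ] [ 0.12385147 -0.00013885] diff [-0.00555235  0.00144946]
0.06 [ 0.59027961 -0.02400911  0.06      ] [ 0.12517094 -0.00016397] diff [-0.00292069  0.00154765]
0.065 [ 0.59155698 -0.02367754  0.065     ] [ 0.1264904  -0.00018908] diff [-0.00028903  0.00164583]
0.07 [ 0.59283435 -0.02334597  0.07      ] [ 0.12780986 -0.00021419] diff [0.00234263 0.00174401]
px/26mm 37.420026774047855
```

Key is at about (0.591,-0.024), with its top near z=0.063. I'll go above it and feel downward.

Call:
step_arm:
  steps:
    - {"jaw": 1, "x": 0.011, "y": 0.002, "z": -0.03, "rx": 0, "ry": 0, "rz": 0}
    - {"jaw": 1, "x": 0, "y": 0, "z": -0.03, "rx": 0, "ry": 0, "rz": 0}
    - {"jaw": 1, "x": 0, "y": 0, "z": -0.015, "rx": 0, "ry": 0, "rz": 0}
    - {"jaw": 1, "x": 0, "y": 0, "z": 0, "rx": 0, "ry": 0, "rz": 0}
    - {"jaw": 1, "x": 0, "y": 0, "z": 0, "rx": 0, "ry": 0, "rz": 0}

```text
clock: 13.22
tool_pos: [0.5932, -0.0232, 0.0766]
eef_rot: [-0.557, 0.434, -0.435, 0.558]
wrist_force: [0.2, 0.7, 0.2]
opening: -0.005
```

Call:
step_arm:
  steps:
    - {"jaw": 1, "x": 0, "y": 0, "z": -0.005, "rx": 0, "ry": 0, "rz": 0}
    - {"jaw": 1, "x": 0, "y": 0, "z": -0.004, "rx": 0, "ry": 0, "rz": 0}
    - {"jaw": 1, "x": 0, "y": 0, "z": 0, "rx": 0, "ry": 0, "rz": 0}

```text
clock: 13.6
tool_pos: [0.5927, -0.0232, 0.0666]
eef_rot: [-0.558, 0.434, -0.435, 0.558]
wrist_force: [-0.1, 0.4, 2.5]
opening: 0.001
```

Call:
step_arm:
  steps:
    - {"jaw": 1, "x": 0, "y": 0, "z": -0.003, "rx": 0, "ry": 0, "rz": 0}
    - {"jaw": 1, "x": 0, "y": 0, "z": 0, "rx": 0, "ry": 0, "rz": 0}

```text
clock: 13.85
tool_pos: [0.5928, -0.0232, 0.0636]
eef_rot: [-0.558, 0.434, -0.435, 0.558]
wrist_force: [-0.1, 0.4, 2.9]
opening: 0.004
```

Call:
step_arm:
  steps:
    - {"jaw": 1, "x": 0, "y": 0, "z": -0.002, "rx": 0, "ry": 0, "rz": 0}
    - {"jaw": 1, "x": 0, "y": 0, "z": 0, "rx": 0, "ry": 0, "rz": 0}

```text
clock: 14.1
tool_pos: [0.5928, -0.0232, 0.0616]
eef_rot: [-0.558, 0.434, -0.435, 0.558]
wrist_force: [-0.1, -0.1, 3.4]
opening: 0.003
```

Call:
step_arm:
  steps:
    - {"jaw": 1, "x": 0, "y": 0, "z": -0.001, "rx": 0, "ry": 0, "rz": 0}
    - {"jaw": 1, "x": 0, "y": 0, "z": 0, "rx": 0, "ry": 0, "rz": 0}

```text
clock: 14.35
tool_pos: [0.5928, -0.0232, 0.0611]
eef_rot: [-0.558, 0.434, -0.435, 0.558]
wrist_force: [-1.1, -1.1, 6.2]
opening: 0.002
```

Call:
step_arm:
  steps:
    - {"jaw": 1, "x": 0, "y": 0, "z": -0.001, "rx": 0, "ry": 0, "rz": 0}
    - {"jaw": 1, "x": 0, "y": 0, "z": 0, "rx": 0, "ry": 0, "rz": 0}

```text
clock: 14.6
tool_pos: [0.5928, -0.0232, 0.0611]
eef_rot: [0.558, -0.434, 0.435, -0.558]
wrist_force: [-2.4, -0.4, 11.1]
opening: 0.0
```

The key hit a hard stop at z=0.0611 after the spring stretch from about 0.067, so it travelled its full 6 mm. Releasing and moving back to check.

Call:
step_arm:
  steps:
    - {"jaw": 1, "x": 0, "y": 0, "z": 0.02, "rx": 0, "ry": 0, "rz": 0}
    - {"jaw": 1, "x": 0, "y": 0, "z": 0.04, "rx": 0, "ry": 0, "rz": 0}
    - {"jaw": 1, "x": -0.03, "y": -0.01, "z": 0.03, "rx": 0, "ry": 0, "rz": 0}
    - {"jaw": 1, "x": -0.045, "y": -0.012, "z": 0, "rx": 0, "ry": 0, "rz": 0}
    - {"jaw": 1, "x": -0.042, "y": -0.015, "z": 0, "rx": 0, "ry": 0, "rz": 0}
    - {"jaw": 1, "x": 0, "y": 0, "z": 0, "rx": 0, "ry": 0, "rz": 0}
    - {"jaw": 1, "x": 0, "y": 0, "z": 0, "rx": 0, "ry": 0, "rz": 0}
    - {"jaw": 1, "x": 0, "y": 0, "z": 0, "rx": 0, "ry": 0, "rz": 0}

```text
clock: 15.6
tool_pos: [0.4768, -0.0594, 0.1499]
eef_rot: [-0.558, 0.434, -0.434, 0.559]
wrist_force: [0.6, -0.3, -0.2]
opening: -0.002
```

```bash
python3 - <<'E'
from h import *
im,m=wv('w8',(270,370,100,250))
o=arm.get_obs(); print(o['clock'],o['tool_pos'],o['wrist_force'])
E
```

```text
w 0.02625253178832284 n 38 mid [ 0.4719 -0.0562  0.022 ] lf [0.0025 0.0008] ang-line -0.043
15.65 [ 0.47671499 -0.05941419  0.14973555] [-0.74663431  0.22699194  0.09835489]
```

View pics/w8.png

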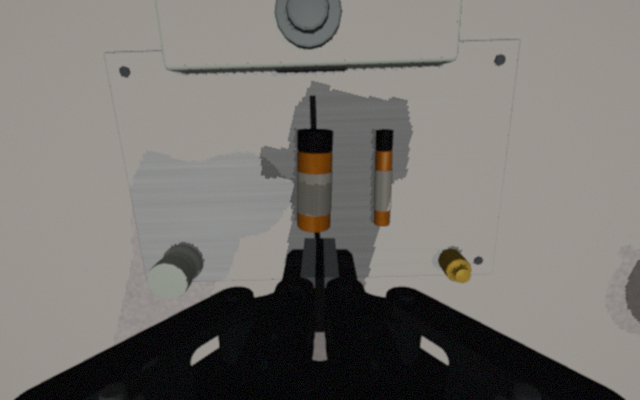

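The vial (314,180) is still on the line, the key (307,10) looks up as before, and everything else is in place. Handing in.

```bash
python3 -c "
from plant import arm; print(arm.job_done())"
```

```text
the job is handed in; nothing more can be done
None
```

The stout vial lies on the line, the key has been pressed and released, and the job is handed in (15.65 s on the robot's clock; no verdict was reported).

- **Rolling:** I rolled the vial about 50 mm in four light strokes on its top, pressing with about 6–10 N. It moved half as far as the tip each time, so it rolled and did not slide.
- **Vial position:** the last check put its centre line 0.8 mm from the line (limit 6 mm) and 0.043 rad off parallel (limit 0.15). Along the line it sits within about 10 mm of the site.
- **Key:** I pressed it only after the vial was at rest and let go. It travelled about 6 mm to its hard stop, with about 3.4 N from the spring. In the last picture it looks up again.
- **Other things:** in the last wrist picture the slender vial, jar and weight are where they were, and the tip was clear of everything. I did not check the bottles, mortar and spatula again, but the arm did not go near them at low height.

Three checks went wrong along the way:
- **Camera pose:** the first wrist measurement was about 3 mm off because I read the pose after the arm had moved on. I found this from the line and corrected it.
- **Clipped mask:** one vial reading was wrong because its search box cut the vial off. I measured it again from the same picture.
- **Key height:** my camera estimate of the key's top was about 4 mm too low. I found the real height by feel.

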